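# Open the tight-capped jar in its brace

## Task

Set the closed amber jar down in the square pocket of the green brace, so that it stands upright at the bottom of the pocket and cannot spin, then unscrew its tight black cap anticlockwise and stop turning soon after its lugs come free. Lift the cap straight off and finish still holding it in the gripper, level and just above the open mouth (a finger or two clear), with the jar still seated in the brace. Keep the jar upright and leave everything else on the shelf where it is.

Things in the scene. Friction and masses are not known exactly. Their poses are not given: they have to be found in the camera images.
- jar_center (a point): empty amber glass jar (0.4 kg), square body 58 x 58 mm, 62 mm tall, round neck above, 98 mm tall with cap. Point: on its axis, 49 mm above its underside. z up, x and y square to the body's flat sides (every quarter turn looks and fits the same). Stands on the shelf, z = 0; lifting the closed cap lifts the jar too
- cap_center (a point): round black ribbed cap (50 g), 54 mm across, 24 mm tall, white bar on top. Point: its centre, 86 mm above the jar's underside when closed; 12 mm of bare neck below it. Tight: about 0.35 N m (a jar not braced just spins). Two lugs lock it (1 mm play) until turned 60 degrees anticlockwise from above, relative to the jar, without rising; from there to 115 degrees it lifts straight off
- jar_mouth (a point): centre of the jar's mouth rim, 94 mm above its underside
- thread (a joint): how far the cap has been unscrewed on the jar, rad: 0 tight, positive anticlockwise from above; lags the cap by up to 0.05 rad; free from about 1.03. Stays at its last value once the cap is off. Must not pass 2.0
- brace_home (a point): green steel brace fixed to the shelf: square pocket 63 x 63 mm, straight from its black floor (8 mm above the shelf) up to 24 mm, then flaring to 83 mm at the rim, 36 mm up; 97 mm square outside plus low screw tabs. Point: on the pocket's axis, 57 mm above the shelf, where the jar's centre lies when fully seated. x and y square to the pocket
- spatula: spatula with a wooden rod handle and red silicone blade, 275 mm long, lying flat; origin on the table under the handle's front part, x along it towards the blade; leave alone
- diffuser: copper-tone round aluminium heat diffuser plate, 170 mm across, 5 mm thick, lying flat, with a flat 12 mm wide handle reaching 170 mm from its centre along its y; origin underside centre; leave alone
- mug: blue ceramic mug, 80 mm across, 90 mm tall; origin underside centre; leave alone
- oil_bottle: green glass bottle, 52 mm across, 150 mm tall; origin underside centre; leave alone
- prep_bowl: white ceramic bowl, 124 mm across, 50 mm tall; origin underside centre; leave alone
There are look-alikes about, which are no part of the job. Of the things shaped like the part that bears cap_center, the black one is meant.

How it is judged (in metres and radians):
On the way, in this order (a step that is already met when the one before it is completed fails the run):
1. the closed jar stands fully seated and upright in the brace (distance between jar_center and brace_home below 0.008 m and angle between jar_center's own z axis and vertical below 0.08 rad and value of joint thread below 0.4 rad), for 0.2 s.
2. the cap is unscrewed until its lugs are free, with the jar seated in the brace (distance between jar_center and brace_home below 0.008 m and angle between jar_center's own z axis and vertical below 0.08 rad and value of joint thread above 1 rad), for 0.1 s.
At the end, for the whole second after the job is handed in: The jar is seated in the brace (centre within 8 mm of its home, upright within 0.08 rad), the cap has been unscrewed more than 1.0 rad and is held still by the fingers, clear of the jar, its lower edge 2 to 63 mm above the mouth rim, within 20 mm of the mouth's axis and level within 0.25 rad (all of step 2 and z of cap_center in the frame of jar_mouth between 0.014 and 0.075 m and horizontal distance between cap_center and jar_mouth below 0.02 m and angle between cap_center's own z axis and vertical below 0.25 rad and contact force between cap and the fingers above 1 N and contact force between cap and jar below 0.05 N and linear speed of each of cap, jar below 0.03 m/s); the arm keeps its last pose, push and grip.
It fails at once if the jar is tipped by more than 0.5 rad (angle between jar_center's own z axis and vertical above 0.5 rad).
It fails at once if the cap is turned on long after it is free (past 2.0 rad) (value of joint thread above 2 rad).
It fails at once if another thing on the shelf is moved by more than 25 mm (distance of any of spatula, diffuser, mug, oil_bottle, prep_bowl from where it was at the start of the episode above 0.025 m).
It also fails if it takes over 45 s, if anything falls off the work surface, if the arm or the gripper's body presses on something with over 40 N, if the wrist force passes 120 N, or if a joint passes its speed limit or range.

## Robot

A 6-joint arm with a two-finger parallel gripper is mounted at the origin on the work surface. World frame = base frame: x ahead of the robot, y to its left, z up, the work surface at z = 0. Lengths are in mm, angles in degrees, forces in N, time in s.
With the tool pointing down it reaches from about 300 to 850 mm from the base axis. Payload 4.2 kg.
Tool frame: the origin (TCP) lies at the very end of the fingers, on their centre line; the grasp point (between the pads) lies 19 mm behind it (hold_point_z is the z of the grasp point in the tool frame, in mm); z points along the fingers, y is the direction in which the jaws open and shut (so a half turn about z gives the same grasp; the last joint's range is limited). The gripper opens to 91 mm and grips with 3 to 60 N. Pads are 32 mm wide; open, the fingers measure 118 mm over their backs; the gripper's body (76 mm by 178 mm) begins 60 mm behind the grasp point.
Start: joints at [65.374, 18.312, 89.639, -0, 72.044, -1.146], TCP at [229.099, 527.406, 213.976] pointing down, gripper open.
Joint ranges: [-177.97, 177.97], [-48.28, 115.42], [12.27, 149.76], [-77.06, 257.06], [2.81, 150.46], [-146.56, 146.56]. Speed limits (degrees/s): [147.25, 147.25, 180, 180, 180, 180].

## Interface

Orientations are given as [roll, pitch, yaw] about the fixed x, y, z axes, in that order (R = Rz(yaw) Ry(pitch) Rx(roll)).
In Python, from workcell import state, grab_frame, job_done, hold_point_z gives the robot as it stands. The module is installed in compiled form; this text tells all that it offers.
- The arm moves only by the shell command python3 -m creep 'ROWS' [FORCE]. ROWS is JSON, a list of rows, each a list of 7 numbers: the closure, from 0 (fully open) to 1 (shut), then the shift along the tool's x, y, z in mm, then the turn, a rotation vector about the tool's x, y, z in degrees. A call has 1 to 5 rows; each row shifts and turns the commanded pose from where the row before left it, along the tool's axes as they then stand; what a row does not reach is not made up. A row lasts 1/8 s, in which the tool goes at most 62.5 mm and 10.7 degrees, less where a joint would pass 70% of its speed; a pose out of reach is approached as far as the arm can. A call is refused whole if a number of a shift passes 62.5 or a number of a turn 10.7, either way. A call with a gripper value outside its range is refused whole. The fingers move at their own pace and stop on an object; FORCE is the grip in N (left out, the last holds). Time passes only in rows, so rows that do not move let the fingers close. It gives the time, the measured TCP pose, the force and the opening at its end, in the units of the state.
- state(): the state, without advancing time (a new reading comes with each control period).
- grab_frame(name): name is "scene" or "top" or "wrist"; returns a dict with "frame" (400x640x3 uint8, red, green, blue), "fx", "fy", "cx", "cy" (pixels), "k1" (the pictures are not rectified: a ray, as slopes to the right and down, at radius r is drawn at 1 + k1 r^2 times it, then the intrinsics apply), "view" (4x4, takes a point from world to camera coordinates). Camera axes: x right, y down, z forward; pixel columns grow to the right and rows downward; lengths in mm; the calibration is good to about 2 mm. A picture is of the moment at which its call begins. There is no depth.
- job_done(): hands the job in, once; it reports no verdict.
The state is a dict: "time_s": time; "qpos": joint angles; "qvel": joint speeds; "effort": joint torques, N m; "ee_pos": TCP position; "ee_rot": TCP orientation; "force": force on the tool from outside, world axes, zero at the start; "torque": the same for the moment, N m; "gripper_width": finger opening in mm.
Only numpy, scipy, OpenCV 4.12 (cv2) and the standard library are available. Lean on these libraries where they do the work, as an engineer would, in place of code of your own. Each camera call takes 0.05 s, during which the arm holds its last target.

## Working session

There is one attempt and no reset: what is moved stays moved. The work goes in short steps, Python scripts to look and compute and a shell command to move; the robot and the scene stay as the last step left them, time stands still between calls to the robot, and variables do not carry over. Pictures are saved under pics/ and viewed, and the job is handed in when it is done.

```bash
mkdir -p pics; python3 - <<'E'
from workcell import *
import cv2
print(state(),hold_point_z)
for n in ["scene","top","wrist"]:
    f=grab_frame(n); cv2.imwrite(f"pics/{n}0.png",f["frame"][:,:,::-1])
    print(n,f["fx"],f["fy"],f["cx"],f["cy"],f["k1"],f["view"])
E
```

```text
{'time_s': 0.0, 'qpos': array([ 6.53742728e+01,  1.83516173e+01,  8.97046467e+01, -2.92390022e-03,
        7.20440098e+01, -1.14581040e+00]), 'qvel': array([ 0.0176625 ,  0.01128019,  0.03462268, -0.05723077,  0.05619976,
        0.03276123]), 'effort': array([ 6.48019450e-04, -4.12464058e+01, -2.31977212e+01,  7.28400098e-02,
        4.55068960e-02, -1.37370989e-04]), 'ee_pos': array([228.90378613, 526.93609575, 213.13244031]), 'ee_rot': array([-1.79899691e+02,  7.74190573e-04,  1.56520988e+02]), 'force': array([ 0.80351506, -0.63900091, -0.00244978]), 'torque': array([-0.05492797,  0.00169335,  0.00275073]), 'gripper_width': 91.36274977414593} -18.8
scene 400.1665994308469 400.1665994308469 324.3605445756776 194.68562814001174 -0.004916673242838596 [[ 2.63853101e-01  9.64553238e-01  4.31192970e-03 -1.37350302e+02]
 [ 6.52866434e-01 -1.75297041e-01 -7.36910013e-01 -3.26025704e+02]
 [-7.10033070e-01  1.97251106e-01 -6.75977100e-01  1.56278706e+03]
 [ 0.00000000e+00  0.00000000e+00  0.00000000e+00  1.00000000e+00]]
top 503.065874457518 503.065874457518 317.2001015539139 199.75955896756184 -0.03495691413472756 [[ 1.26513426e-02 -9.99762962e-01  1.77189865e-02 -3.17100107e+01]
 [-9.97100950e-01 -1.39433792e-02 -7.48015885e-02  6.15555056e+02]
 [ 7.50309203e-02 -1.67212777e-02 -9.97041002e-01  1.47143056e+03]
 [ 0.00000000e+00  0.00000000e+00  0.00000000e+00  1.00000000e+00]]
wrist 307.9647400254657 307.9647400254657 321.2759999414602 199.22639381891292 -0.0299218195701416 [[ 3.98587314e-01  9.17129370e-01 -1.36793625e-03 -5.73342558e+02]
 [ 8.86641677e-01 -3.84955024e-01  2.56273618e-01 -2.78107910e+01]
 [ 2.34509468e-01 -1.03360282e-01 -9.66603311e-01  3.90660196e+02]
 [ 0.00000000e+00  0.00000000e+00  0.00000000e+00  1.00000000e+00]]
```

View pics/scene0.png

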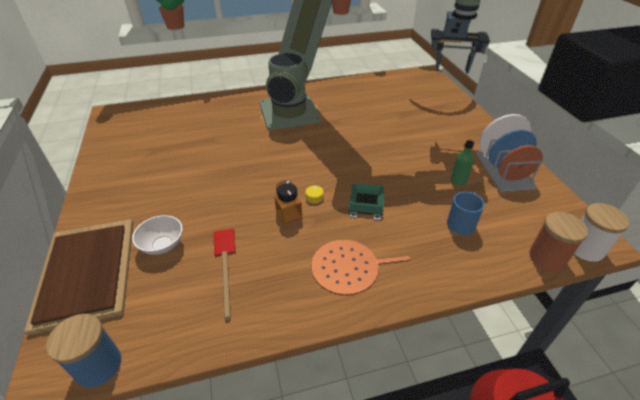

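View pics/top0.png

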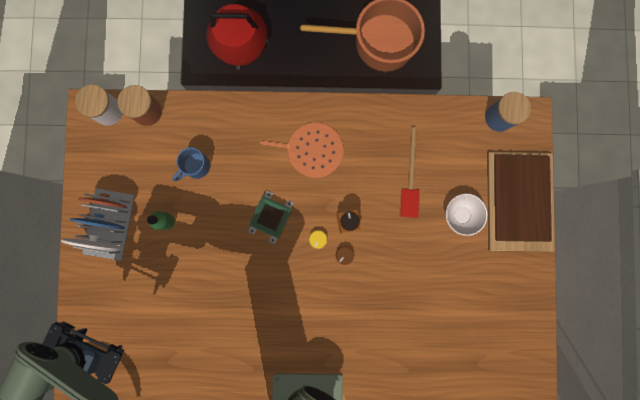

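View pics/wrist0.png

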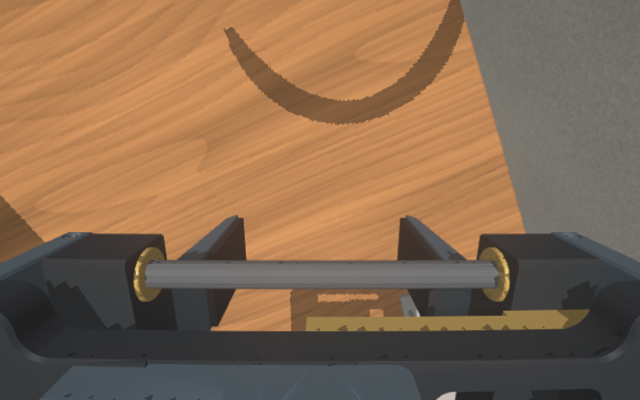

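In the top view there are three cap-shaped things: black at (349,220), yellow at (318,240) and brown at (345,254). The brace is at (271,217). I'll enlarge them to confirm which is which.

```bash
python3 - <<'E'
import cv2,numpy as np
a=cv2.imread("pics/top0.png")[170:275,235:375]; b=cv2.imread("pics/scene0.png")[165:235,255:395]
a=cv2.resize(a,None,fx=5.5,fy=5.5,interpolation=cv2.INTER_CUBIC); cv2.imwrite("pics/ctop0.png",a)
b=cv2.resize(b,None,fx=5.5,fy=5.5,interpolation=cv2.INTER_CUBIC); cv2.imwrite("pics/cscene0.png",b)
E
```

```text
(no output)
```

View pics/ctop0.png

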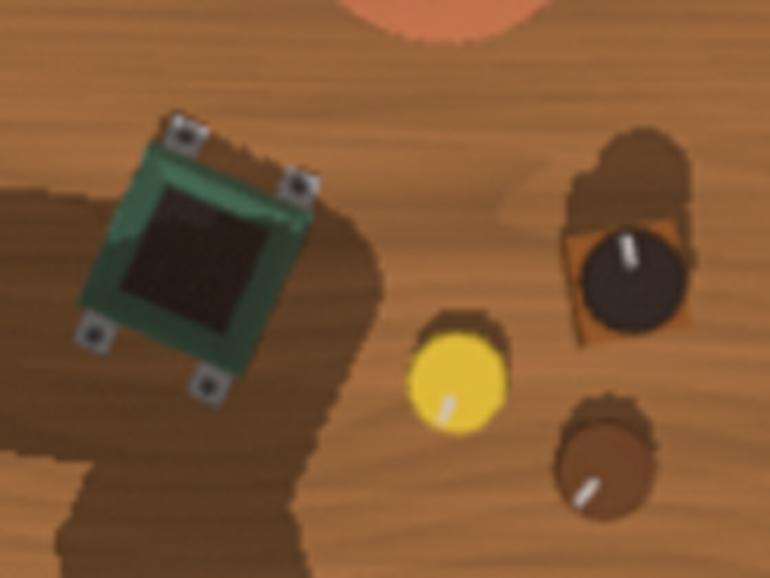

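View pics/cscene0.png

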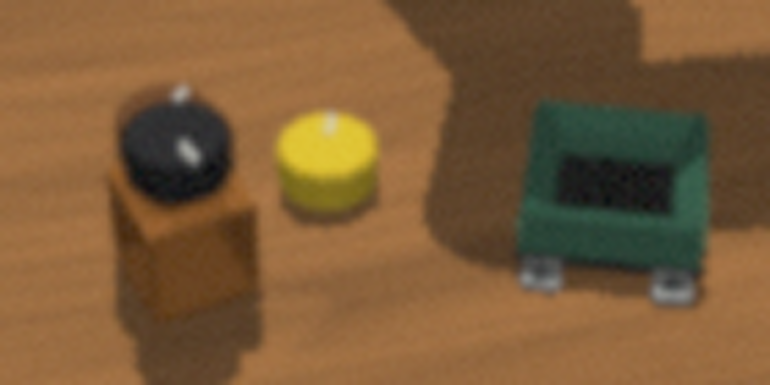

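The jar is the amber square body with the black cap, top view (350,221). The yellow cap at (318,240) and the brown one at (345,254) are loose caps lying on the shelf, so they are the look-alikes. Next I'll measure the poses.

```bash
cat > h.py <<'E'
import numpy as np,cv2
from workcell import *
def proj(f,P):
    P=np.atleast_2d(P); V=np.array(f["view"]); c=P@V[:3,:3].T+V[:3,3]
    s=c[:,:2]/c[:,2:]; r2=(s**2).sum(1,keepdims=True); s=s*(1+f["k1"]*r2)
    return s*[f["fx"],f["fy"]]+[f["cx"],f["cy"]]
def back(f,uv,z):
    d=(np.atleast_2d(uv)-[f["cx"],f["cy"]])/[f["fx"],f["fy"]]; s=d.copy()
    for _ in range(20): s=d/(1+f["k1"]*(s**2).sum(1,keepdims=True))
    V=np.array(f["view"]); R=V[:3,:3]; o=-R.T@V[:3,3]
    w=np.c_[s,np.ones(len(s))]@R
    return o+w*((z-o[2])/w[:,2:])
def sq(cx,cy,a,s,z):
    a=np.deg2rad(a); R=np.array([[np.cos(a),-np.sin(a)],[np.sin(a),np.cos(a)]])
    p=np.array([[1,1],[-1,1],[-1,-1],[1,-1]])*s/2@R.T+[cx,cy]
    return np.c_[p,np.full(4,z)]
def circ(cx,cy,d,z):
    t=np.linspace(0,2*np.pi,40); return np.c_[cx+d/2*np.cos(t),cy+d/2*np.sin(t),0*t+z]
def draw(f,img,P,col,k,off):
    q=(proj(f,P)-off+.5)*k-.5
    cv2.polylines(img,[np.round(q*8).astype(int)],True,col,1,cv2.LINE_AA,3)
E
python3 - <<'E'
from h import *
f=grab_frame("top")
u=lambda x,y:[(x+.5)/5.5-.5+235,(y+.5)/5.5-.5+170]
print("cap",back(f,[u(634,281)],98))
print("bar",back(f,[u(626,238),u(633,270)],98))
c=back(f,[u(566,237),u(677,221),u(583,345),u(692,326)],62);print("body",c)
o=back(f,[u(154,145),u(312,216),u(240,377),u(80,305)],36);print("brace",o, o.mean(0))
g=back(f,[u(165,184),u(268,231),u(225,334),u(121,287)],8);print("floor",g,g.mean(0))
for q in (o,g):
  d=q[1]-q[0]; e=q[2]-q[1]; print(np.linalg.norm(d),np.linalg.norm(e),np.rad2deg(np.arctan2(d[1],d[0])),np.rad2deg(np.arctan2(e[1],e[0])))
d=c[1]-c[0];print(np.rad2deg(np.arctan2(d[1],d[0])),np.linalg.norm(d))
E
```

```text
cap [[ 552.48160126 -115.04095281   98.        ]]
bar [[ 574.47412471 -110.75708676   98.        ]
 [ 558.1102905  -114.4828488    98.        ]]
body [[ 576.37415593  -82.02534553   62.        ]
 [ 585.58733966 -140.42063893   62.        ]
 [ 519.82521882  -91.4983863    62.        ]
 [ 530.49938086 -148.6879066    62.        ]]
brace [[623.95190598 137.58465835  36.        ]
 [587.06953108  52.45257363  36.        ]
 [500.75835708  89.33846767  36.        ]
 [537.88799042 175.20895137  36.        ]] [562.41694614 113.64616276  36.        ]
floor [[605.00127368 133.7352193    8.        ]
 [580.14393763  77.21733361   8.        ]
 [523.86976373  99.55772305   8.        ]
 [548.60293223 156.47391508   8.        ]] [564.40447682 116.74604776   8.        ]
92.77813010742507 93.86260137601626 -113.42404908847 156.86010212776117
61.74268020522527 60.546475118685954 -113.74054730050582 158.34732483798055
-81.03419504017796 59.11762043158215
```

```bash
cat >> h.py <<'E'
from scipy.spatial.transform import Rotation as Ro
def T(p,rpy):
    M=np.eye(4); M[:3,:3]=Ro.from_euler('xyz',rpy,degrees=True).as_matrix(); M[:3,3]=p; return M
E
python3 - <<'E'
from h import *
s=state(); f=grab_frame("wrist")
V=np.array(f["view"]); C=np.linalg.inv(T(s["ee_pos"],s["ee_rot"]))@np.linalg.inv(V)
np.save("C.npy",C); print(C.round(3))
# candidate views
for name,c in (("jar",(552.5,-115.5)),("brace",(563.4,115))):
  for G in (58,90):
    for off in (60,100,140):
      for z in (200,260):
        a=np.deg2rad(G); p=np.array([c[0]-off*np.cos(a),c[1]-off*np.sin(a),z])
        f2=dict(f); f2["view"]=np.linalg.inv(T(p,[180,0,G])@C)
        print(name,G,off,z,proj(f2,[[c[0],c[1],98 if name=="jar" else 8]]).round())
# overlays
t=grab_frame("top"); k=5
off=np.array([235,170]); im=cv2.resize(t["frame"][170:275,235:375,::-1],None,fx=k,fy=k,interpolation=cv2.INTER_CUBIC)
sc=grab_frame("scene"); o2=np.array([255,165]); im2=cv2.resize(sc["frame"][165:235,255:395,::-1],None,fx=k,fy=k,interpolation=cv2.INTER_CUBIC)
for (F,I,O) in ((t,im,off),(sc,im2,o2)):
    b=(563.4,115.2,-23.4)
    draw(F,I,sq(*b,97,36),(0,255,255),k,O);draw(F,I,sq(*b,83,36),(255,0,255),k,O);draw(F,I,sq(*b,63,8),(255,255,0),k,O)
    draw(F,I,sq(552.5,-115.5,9,58,62),(0,255,255),k,O);draw(F,I,circ(552.5,-115.2,54,98),(255,0,255),k,O);draw(F,I,sq(552.5,-115.5,9,58,0),(0,255,0),k,O)
w=max(im.shape[1],im2.shape[1]); cv2.imwrite("pics/ov_top.png",im); cv2.imwrite("pics/ov_scene.png",im2)
E
```

```text
[[  -0.      -0.967   -0.256   73.116]
 [   1.      -0.       0.      -0.94 ]
 [  -0.      -0.256    0.967 -170.718]
 [   0.       0.       0.       1.   ]]
jar 58 60 200 [[322. 133.]]
jar 58 60 260 [[322. 131.]]
jar 58 100 200 [[322.  85.]]
jar 58 100 260 [[322.  91.]]
jar 58 140 200 [[322.  33.]]
jar 58 140 260 [[322.  49.]]
jar 90 60 200 [[322. 133.]]
jar 90 60 260 [[322. 131.]]
jar 90 100 200 [[322.  85.]]
jar 90 100 260 [[322.  91.]]
jar 90 140 200 [[322.  33.]]
jar 90 140 260 [[322.  49.]]
brace 58 60 200 [[322. 129.]]
brace 58 60 260 [[322. 128.]]
brace 58 100 200 [[322.  93.]]
brace 58 100 260 [[322.  97.]]
brace 58 140 200 [[322.  55.]]
brace 58 140 260 [[322.  64.]]
brace 90 60 200 [[322. 129.]]
brace 90 60 260 [[322. 128.]]
brace 90 100 200 [[322.  93.]]
brace 90 100 260 [[322.  97.]]
brace 90 140 200 [[322.  55.]]
brace 90 140 260 [[322.  64.]]
```

View pics/ov_top.png

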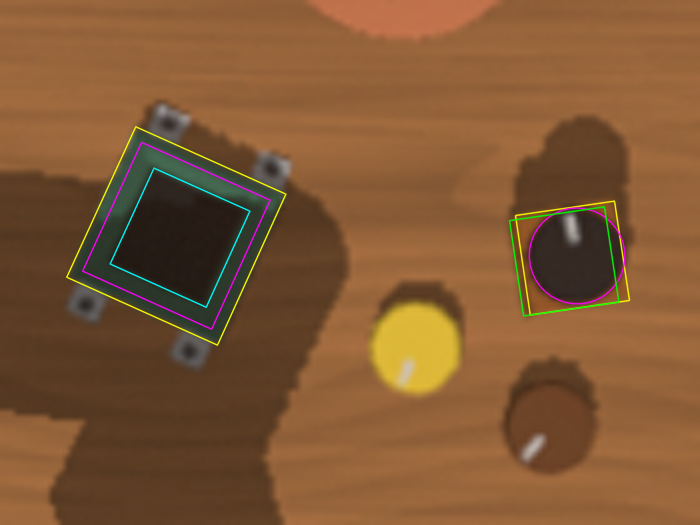

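View pics/ov_scene.png

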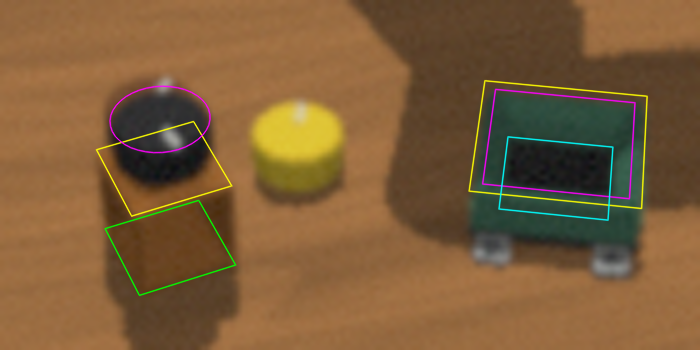

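```bash
python3 -m creep '[[0,-20,-13,0,0,0,0],[0,-40,-26,-2,0,0,0],[0,-40,-26,-2,0,0,0],[0,-40,-26,-2,0,0,0],[0,-40,-26,-2,0,0,0]]'; python3 -m creep '[[0,-40,-26,-2,0,0,0],[0,-40,-26,-2,0,0,0],[0,-40,-26,-2,0,0,0],[0,-40,-26,-2,0,0,0],[0,-40,-26,-2,0,0,0]]';python3 -m creep '[[0,-40,-26,0,0,0,0],[0,-40,-24,0,0,0,0],[0,-11,-7,0,0,0,0],[0,0,0,0,0,0,10],[0,0,0,0,0,0,10]]';python3 -m creep '[[0,0,0,0,0,0,10],[0,0,0,0,0,0,10],[0,0,0,0,0,0,10],[0,0,0,0,0,0,10],[0,0,0,0,0,0,10]]';python3 -m creep '[[0,0,0,0,0,0,10],[0,0,0,0,0,0,10],[0,0,0,0,0,0,0],[0,0,0,0,0,0,0]]'
cat > see.py <<'E'
from h import *
import sys
f=grab_frame("wrist"); s=state(); print(s["time_s"],s["ee_pos"].round(1),s["ee_rot"].round(2),s["qpos"].round(1),s["force"].round(1),s["gripper_width"])
np.savez("pics/"+sys.argv[1]+".npz",**{k:np.array(v) for k,v in f.items()})
I=f["frame"][:,:,::-1].copy()
cv2.imwrite("pics/"+sys.argv[1]+"_raw.png",I); k=1.25; I=cv2.resize(I,None,fx=k,fy=k)
O=np.zeros(2); b=(563.4,115.2,-23.4); j=(552.5,-115.5)
draw(f,I,sq(*b,97,36),(0,255,255),k,O);draw(f,I,sq(*b,83,36),(255,0,255),k,O);draw(f,I,sq(*b,63,8),(255,255,0),k,O)
draw(f,I,sq(*j,9,58,62),(0,255,255),k,O);draw(f,I,circ(*j,54,98),(255,0,255),k,O);draw(f,I,sq(*j,9,58,0),(0,255,0),k,O)
cv2.imwrite("pics/"+sys.argv[1]+".png",I)
E
python3 see.py w1
```

```text
time_s: 0.98
ee_pos: [348.5, 345.8, 222.2]
ee_rot: [-180.0, 0.0, 156.5]
force: [-0.6, 0.5, -0.1]
gripper_width: 91.1
time_s: 1.6
ee_pos: [479.5, 146.8, 232.2]
ee_rot: [-180.0, 0.0, 156.5]
force: [0.4, 0.7, -0.0]
gripper_width: 91.3
time_s: 2.22
ee_pos: [539.1, 60.6, 231.9]
ee_rot: [-180.0, -0.1, 136.2]
force: [-0.4, -0.8, -0.9]
gripper_width: 91.2
time_s: 2.85
ee_pos: [538.9, 61.0, 232.0]
ee_rot: [-180.0, -0.0, 86.2]
force: [1.0, 0.7, -0.2]
gripper_width: 91.3
time_s: 3.35
ee_pos: [539.5, 61.0, 232.0]
ee_rot: [-180.0, -0.0, 66.7]
force: [-0.1, -0.1, 0.0]
gripper_width: 91.4
3.4 [539.6  61.  232. ] [-179.99   -0.     66.64] [ 5.2 14.8 92.   0.  73.2 28.6] [ 0.2  0.1 -0.3] 91.07029940599071
```

View pics/w1.png

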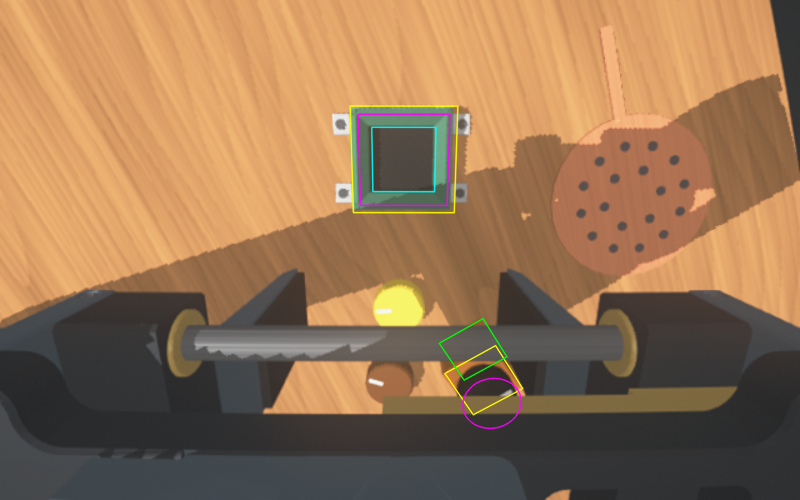

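```bash
python3 -m creep '[[0,-37,20,0,0,0,0],[0,-37,20,0,0,0,0],[0,-37,20,0,0,0,0],[0,-37,20,0,0,0,0],[0,-37,20,0,0,0,0]]'; python3 -m creep '[[0,-23,14,0,0,0,-2],[0,0,0,0,0,0,-10],[0,0,0,0,0,0,-10],[0,0,0,0,0,0,-10.4],[0,0,0,0,0,0,0]]';python3 -m creep '[[0,0,0,0,0,0,0]]'
python3 see.py w2
python3 - <<'E'
import cv2
a=cv2.imread("pics/w1_raw.png")[70:185,255:385]; cv2.imwrite("pics/w1c.png",cv2.resize(a,None,fx=5,fy=5,interpolation=cv2.INTER_CUBIC))
E
```

```text
time_s: 4.03
ee_pos: [557.9, -149.9, 231.9]
ee_rot: [180.0, -0.0, 66.6]
force: [0.8, -0.1, -0.5]
gripper_width: 91.3
time_s: 4.65
ee_pos: [561.6, -175.3, 231.8]
ee_rot: [-180.0, -0.0, 98.9]
force: [-1.0, -1.2, 0.0]
gripper_width: 91.3
time_s: 4.78
ee_pos: [561.6, -175.2, 231.9]
ee_rot: [-180.0, -0.0, 98.8]
force: [-0.2, -0.2, -0.9]
gripper_width: 91.2
4.825 [ 561.7 -175.2  231.9] [ 1.800e+02 -1.000e-02  9.883e+01] [-18.5  18.9  86.1   0.   75.  -27.3] [-1.   0.6  0.3] 91.04610537182504
```

View pics/w2.png

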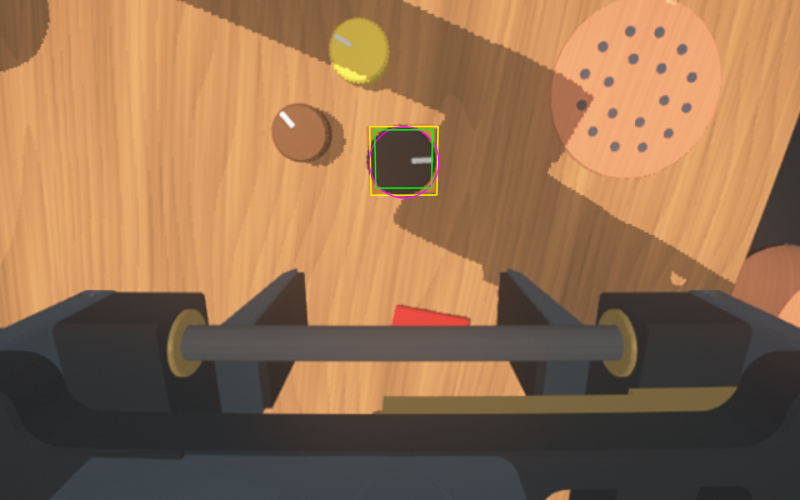

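View pics/w1c.png

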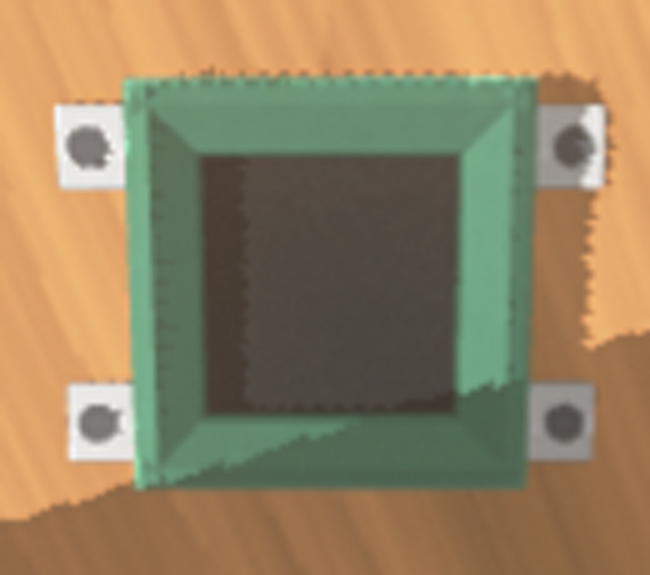

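```bash
python3 - <<'E'
from h import *
from scipy.optimize import least_squares
f=dict(np.load("pics/w1.npz"))
u=lambda x,y,k,o:[(x+.5)/k-.5+o[0],(y+.5)/k-.5+o[1]]
out=np.array([u(x,y,5,(255,70)) for x,y in ((126,78),(536,78),(526,488),(137,488))])
fl=np.array([u(x,y,5,(255,70)) for x,y in ((201,154),(461,154),(455,413),(205,413))])
def res(p,pts,s):
    q=proj(f,sq(p[0],p[1],p[2],s[0],s[1])); 
    return np.array([q[np.argmin(((q-a)**2).sum(1))]-a for a in pts]).ravel()
for pts,s in ((out,(97,36)),(fl,(63,24)),(fl,(63,8))):
    r=least_squares(res,[563.4,115.2,-23.4],args=(pts,s)); print("brace",s,r.x.round(2),r.fun.round(1))
r=least_squares(lambda p:np.r_[res(p,out,(97,36)),res(p,fl,(63,24))],[563,115,-23.4]); print(r.x)
f=dict(np.load("pics/w2.npz")); I=f["frame"]
c=I[90:170,280:365]; print(I[130,320],I[104,300])
cv2.imwrite("pics/w2c.png",cv2.resize(c[:,:,::-1],None,fx=7,fy=7,interpolation=cv2.INTER_CUBIC))
E
```

```text
brace (97, 36) [561.8  116.71 -23.31] [-2.1 -1.5  2.1 -1.5  1.4  1.8 -1.5  1.8]
brace (63, 24) [561.84 117.31 -23.46] [-0.9 -1.   0.7 -0.9  0.8  1.1 -0.7  1. ]
brace (63, 8) [561.68 117.03 -23.46] [ 0.3  0.  -0.4  0.2 -0.2 -0.1  0.4 -0.2]
[561.82008829 117.00078387 -23.35540981]
[73 58 49] [210 133  71]
```

View pics/w2c.png

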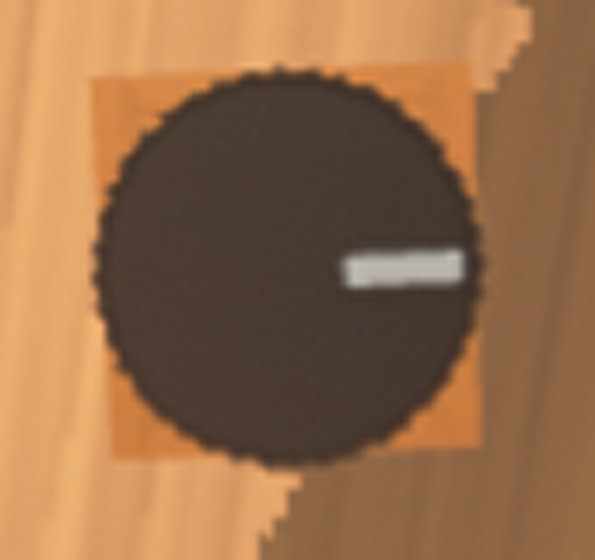

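```bash
python3 - <<'E'
from h import *
from scipy.optimize import least_squares
f=dict(np.load("pics/w2.npz"))
u=lambda x,y:[(x+.5)/7-.5+280,(y+.5)/7-.5+90]
pts=np.array([u(*p) for p in ((92,77),(475,62),(481,445),(113,460))])
def res(p):
    q=proj(f,sq(p[0],p[1],p[2],58,62)); return np.array([q[np.argmin(((q-a)**2).sum(1))]-a for a in pts]).ravel()
r=least_squares(res,[552.5,-115.5,9]); print(r.x.round(2),r.fun.round(1))
print("cap",back(f,[u(289,267)],98), back(f,[u(343,272),u(464,265)],98))
E
```

```text
[ 550.57 -114.39   10.95] [-0.1 -0.1  0.  -0.1  0.   0.2  0.1  0. ]
cap [[ 550.32246524 -113.63912106   98.        ]] [[ 557.79046853 -113.16427117   98.        ]
 [ 574.13305863 -109.66619106   98.        ]]
```

```bash
python3 -m creep '[[0,30,0,20,0,0,0],[0,31.3,-0.9,20,0,0,0],[0,0,0,30,0,0,0],[0,0,0,30,0,0,0],[0,0,0,25,0,0,0]]'; python3 -m creep '[[0,0,0,20,0,0,0],[0,0,0,12,0,0,0],[0,0,0,8,0,0,0],[0,0,0,0,0,0,0],[0,0,0,0,0,0,0]]'; python3 see.py w3
```

```text
time_s: 5.45
ee_pos: [551.1, -114.6, 105.9]
ee_rot: [-180.0, -0.0, 98.9]
force: [-0.1, -0.5, -1.2]
gripper_width: 91.3
time_s: 6.08
ee_pos: [551.8, -115.0, 67.6]
ee_rot: [179.9, 0.0, 98.9]
force: [1.0, 0.5, -1.1]
gripper_width: 91.4
6.125 [ 551.8 -115.    67.7] [1.7992e+02 3.0000e-02 9.8910e+01] [-12.9  24.8 102.8   0.   52.3 -21.9] [0.1 0.4 1.1] 91.1972298955241
```

View pics/w3.png

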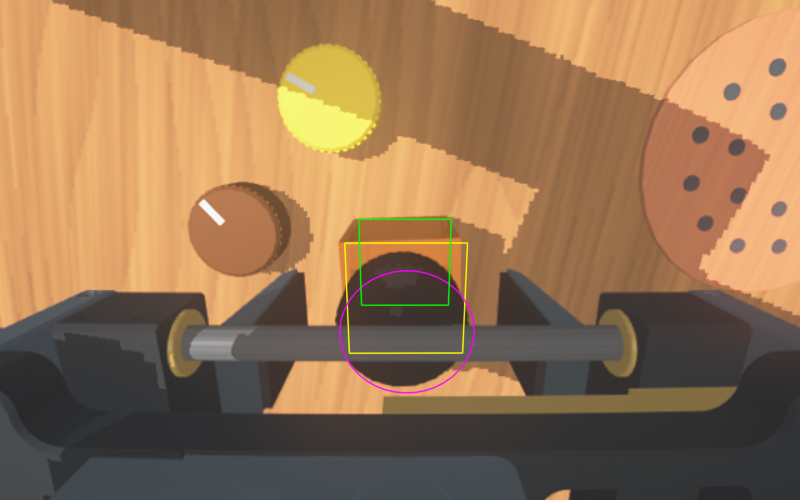

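```bash
python3 -m creep '[[0.4,0,0,0,0,0,0],[0.6,0,0,0,0,0,0],[1,0,0,0,0,0,0],[1,0,0,0,0,0,0],[1,0,0,0,0,0,0]]' 20; python3 -m creep '[[1,0,0,0,0,0,0],[1,0,0,0,0,0,0],[1,0,0,0,0,0,0],[1,0,0,0,0,0,0]]' 50;  python3 see.py w4
```

```text
time_s: 6.75
ee_pos: [551.3, -114.8, 67.0]
ee_rot: [180.0, -0.0, 98.9]
force: [-0.4, 0.2, 0.9]
gripper_width: 53.7
time_s: 7.25
ee_pos: [551.3, -114.8, 66.9]
ee_rot: [180.0, -0.0, 98.9]
force: [-0.3, 0.2, 0.4]
gripper_width: 53.4
7.3 [ 551.3 -114.8   67. ] [179.99  -0.    98.92] [-12.9  24.8 102.9   0.   52.3 -21.9] [-0.2  0.2  0.1] 53.81375081182734
```

View pics/w4.png

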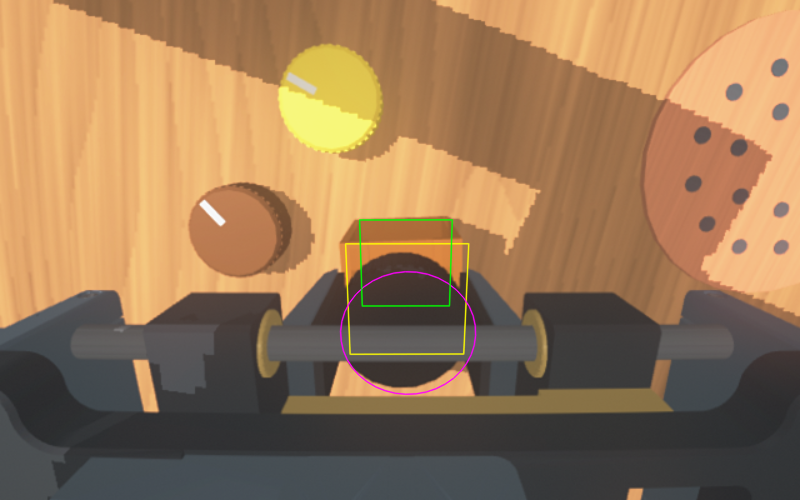

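```bash
python3 -m creep '[[1,0,0,-6,0,0,0],[1,0,0,-12,0,0,0],[1,0,0,-18,0,0,0],[1,0,0,-18,0,0,0],[1,0,0,-6,0,0,0]]'; python3 -m creep '[[1,16,3.5,0,0,0,0],[1,30,6.5,0,0,0,0],[1,30,6,0,0,0,0],[1,30,6,0,0,0,0],[1,30,6,0,0,0,0]]'; python3 -m creep '[[1,30,6,0,0,0,0],[1,30,6,0,0,0,0],[1,20,5,0,0,0,0],[1,10.5,2,0,0,0,5],[1,0,0,0,0,0,10]]';python3 -m creep '[[1,0,0,0,0,0,10],[1,0,0,0,0,0,6],[1,0,0,0,0,0,3.3],[1,0,0,0,0,0,0],[1,0,0,0,0,0,0]]'; python3 - <<'E'
from h import *
b=(562.6,116.3,-23.4)
for n,o,w,k in (("scene",(320,150),80,8),("top",(230,175),85,7)):
    f=grab_frame(n); x,y=o
    I=cv2.resize(f["frame"][y:y+70,x:x+w,::-1],None,fx=k,fy=k,interpolation=cv2.INTER_CUBIC)
    cv2.imwrite(f"pics/{n}5r.png",I)
s=state(); print(s["time_s"],s["ee_pos"],s["ee_rot"],s["qpos"].round(1),s["force"])
E
python3 see.py w5
```

```text
time_s: 7.92
ee_pos: [551.9, -115.0, 128.3]
ee_rot: [179.9, 0.0, 98.9]
force: [-0.4, -0.1, -6.1]
gripper_width: 53.9
time_s: 8.55
ee_pos: [556.8, 25.9, 125.9]
ee_rot: [-179.9, -0.1, 98.9]
force: [0.4, 0.3, -5.7]
gripper_width: 53.3
time_s: 9.18
ee_pos: [562.1, 117.6, 126.3]
ee_rot: [-179.9, -0.0, 83.7]
force: [-0.0, -0.4, -4.8]
gripper_width: 53.4
time_s: 9.8
ee_pos: [562.3, 116.3, 126.6]
ee_rot: [-180.0, 0.0, 64.7]
force: [0.5, -0.2, -5.0]
gripper_width: 53.3
9.9 [562.52864639 116.318547   126.83430214] [-1.79990428e+02 -3.31445163e-03  6.46492667e+01] [10.5 22.1 97.2  0.  60.7 35.9] [-0.65774418  0.25132191 -4.90436751]
9.95 [562.5 116.3 126.9] [-179.99   -0.     64.64] [10.5 22.1 97.2  0.  60.7 35.9] [ 0.1  1.1 -4.1] 53.43813484536453
```

View pics/scene5r.png

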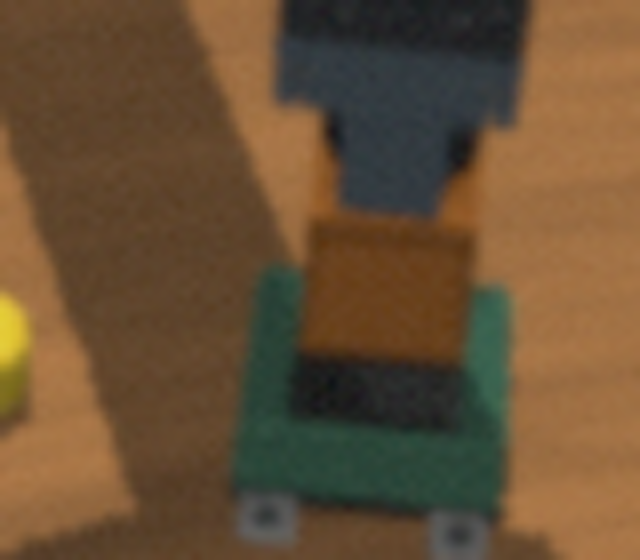

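View pics/w5.png

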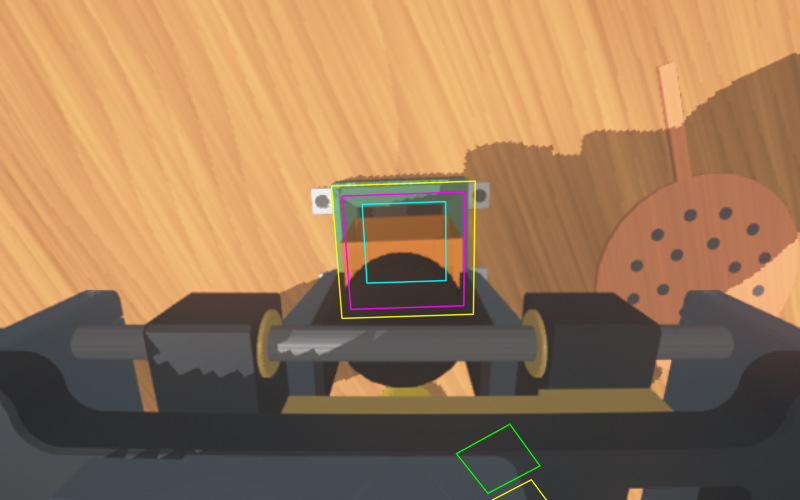

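```bash
python3 -m creep '[[1,0,0,10,0,0,0],[1,0,0,10,0,0,0],[1,0,0,8,0,0,0],[1,0,0,4,0,0,0],[1,0,0,2,0,0,0]]'; python3 -m creep '[[1,0,0,3,0,0,0],[1,0,0,2,0,0,0],[1,0,0,2,0,0,0]]';  python3 -m creep '[[1,0,0,2,0,0,0],[1,0,0,2,0,0,0]]';python3 see.py w6;python3 - <<'E'
from h import *
f=grab_frame("scene"); x,y=320,150
cv2.imwrite("pics/scene6r.png",cv2.resize(f["frame"][y:y+70,x:x+80,::-1],None,fx=8,fy=8,interpolation=cv2.INTER_CUBIC))
print(state()["torque"])
E
```

```text
time_s: 10.58
ee_pos: [562.6, 116.2, 92.6]
ee_rot: [-180.0, 0.0, 64.6]
force: [0.3, 0.4, -4.6]
gripper_width: 53.2
time_s: 10.95
ee_pos: [562.7, 116.2, 86.0]
ee_rot: [180.0, -0.0, 64.6]
force: [0.6, -1.0, -4.5]
gripper_width: 53.3
time_s: 11.2
ee_pos: [562.6, 116.2, 81.9]
ee_rot: [180.0, -0.0, 64.6]
force: [0.2, 0.1, -4.9]
gripper_width: 53.2
11.25 [562.4 116.2  81.6] [-1.7998e+02  1.0000e-02  6.4620e+01] [ 10.5  24.7 100.4   0.   54.9  35.9] [ 0.8 -1.1 -5.4] 53.86982543900641
[-0.10459939  0.12580775  0.01064211]
```

View pics/scene6r.png

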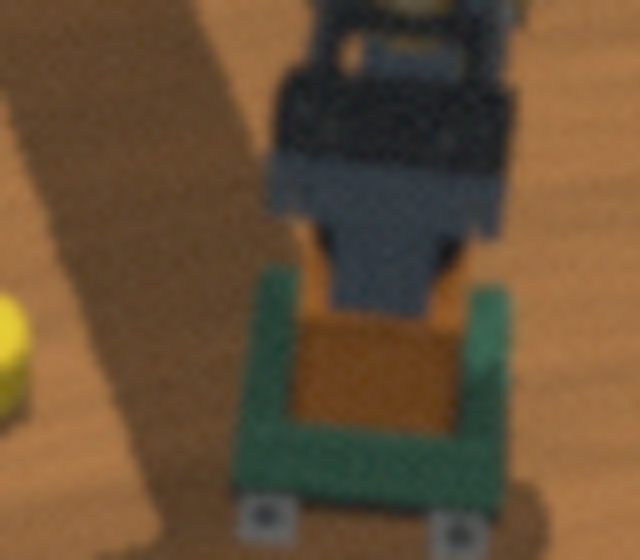

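View pics/w6.png

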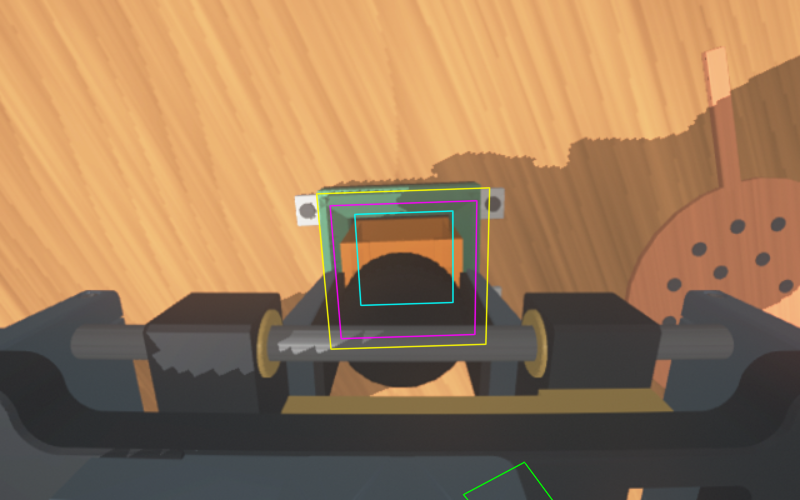

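```bash
python3 -m creep '[[1,0,0,2,0,0,0],[1,0,0,2,0,0,0],[1,0,0,0,0,0,0]]'; python3 -m creep '[[1,0,0,1.5,0,0,0],[1,0,0,0,0,0,0]]';  python3 -m creep '[[1,0,0,1,0,0,0],[1,0,0,0,0,0,0]]'; python3 -c "
from h import *
print(state())"
```

```text
time_s: 11.68
ee_pos: [562.4, 116.1, 77.7]
ee_rot: [-180.0, 0.0, 64.6]
force: [-0.5, 1.0, -4.5]
gripper_width: 53.1
time_s: 11.92
ee_pos: [562.5, 116.2, 76.3]
ee_rot: [-180.0, 0.0, 64.6]
force: [0.5, -0.7, -6.5]
gripper_width: 53.4
time_s: 12.18
ee_pos: [563.0, 116.3, 75.8]
ee_rot: [180.0, -0.0, 64.6]
force: [0.8, -0.1, -2.0]
gripper_width: 53.5
{'time_s': 12.175, 'qpos': array([1.05190841e+01, 2.51141333e+01, 1.00740156e+02, 3.77607168e-03,
       5.40862468e+01, 3.58966725e+01]), 'qvel': array([-0.01772389,  0.13133079, -0.00165111, -0.02175107, -0.04481187,
       -0.02636184]), 'effort': array([ 9.83312982e-02, -4.54122519e+01, -2.01958144e+01,  1.03135735e-01,
        4.69352771e-02,  5.22428418e-04]), 'ee_pos': array([562.98200707, 116.25131272,  75.81931495]), 'ee_rot': array([ 1.79953624e+02, -3.73443217e-02,  6.46202134e+01]), 'force': array([ 0.80303357, -0.05718039, -2.03849345]), 'torque': array([-0.11660557,  0.06067307, -0.01495695]), 'gripper_width': 53.46782426954189}
```

```bash
python3 -m creep '[[1,0,0,0.6,0,0,0],[1,0,0,0,0,0,0]]'; python3 -m creep '[[1,0,0,0.5,0,0,0],[1,0,0,0,0,0,0]]'; python3 - <<'E'
from h import *
f=grab_frame("scene"); x,y=320,150
cv2.imwrite("pics/scene7r.png",cv2.resize(f["frame"][y:y+70,x:x+80,::-1],None,fx=8,fy=8,interpolation=cv2.INTER_CUBIC))
print(state()["torque"],state()["force"],state()["ee_pos"])
E
```

```text
time_s: 12.42
ee_pos: [563.0, 116.3, 75.3]
ee_rot: [179.9, -0.0, 64.6]
force: [0.0, -0.0, -0.0]
gripper_width: 53.2
time_s: 12.68
ee_pos: [562.9, 116.3, 75.0]
ee_rot: [180.0, -0.0, 64.6]
force: [-0.3, 0.2, 4.1]
gripper_width: 53.1
[-0.11278944  0.2231221  -0.0123628 ] [-0.40242011  0.11509566  3.42331443] [562.94527873 116.28319845  74.94221138]
```

View pics/scene7r.png

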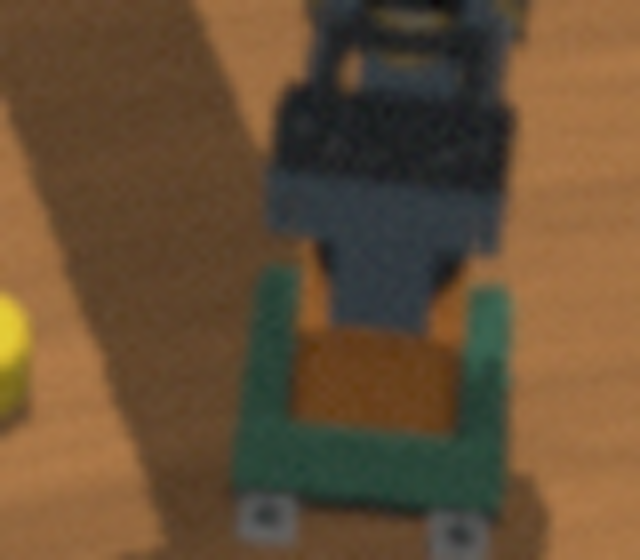

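The jar is seated: TCP is 8.0 mm above the grasp height and the floor contact force has come up. Now I start unscrewing.

```bash
python3 -m creep '[[1,0,0,0,0,0,-5],[1,0,0,0,0,0,-5],[1,0,0,0,0,0,-5],[1,0,0,0,0,0,-5]]' 60; python3 see.py w8; python3 -c "
from h import *
print(state()['torque'])"
```

```text
time_s: 13.22
ee_pos: [563.0, 116.3, 74.9]
ee_rot: [179.9, -0.0, 84.7]
force: [0.6, -0.2, 4.1]
gripper_width: 53.1
13.275 [563.  116.3  75. ] [ 1.7994e+02 -4.0000e-02  8.4820e+01] [ 10.5  25.2 100.8   0.   54.   15.7] [ 0.6 -0.6  4. ] 53.396191286067044
[-0.10813187  0.16413655 -0.20897629]
```

View pics/w8.png

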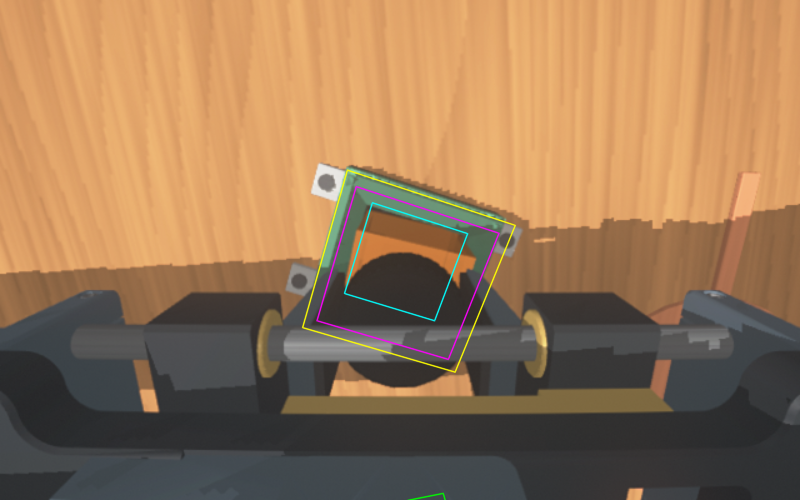

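```bash
python3 -m creep '[[1,0,0,0,0,0,-6],[1,0,0,0,0,0,-6],[1,0,0,0,0,0,-6],[1,0,0,0,0,0,-6],[1,0,0,0,0,0,-6]]';  python3 -c "
from h import *
print(state()['torque'])"; python3 -m creep '[[1,0,0,0,0,0,-6],[1,0,0,0,0,0,-6],[1,0,0,0,0,0,-6],[1,0,0,0,0,0,-6],[1,0,0,0,0,0,-6]]'; python3 -m creep '[[1,0,0,0,0,0,0],[1,0,0,0,0,0,0]]'; python3 see.py w9; python3 -c "
from h import *
print(state()['torque'])
f=grab_frame('scene'); x,y=320,150
cv2.imwrite('pics/scene9r.png',cv2.resize(f['frame'][y:y+70,x:x+80,::-1],None,fx=8,fy=8,interpolation=cv2.INTER_CUBIC))"
```

```text
time_s: 13.9
ee_pos: [563.1, 116.3, 75.0]
ee_rot: [179.9, -0.0, 114.7]
force: [-0.6, 0.0, 4.6]
gripper_width: 53.4
[-0.13029622  0.10625849 -0.3384885 ]
time_s: 14.52
ee_pos: [563.1, 116.3, 75.0]
ee_rot: [179.9, 0.0, 144.7]
force: [0.2, -1.3, 4.2]
gripper_width: 53.3
time_s: 14.78
ee_pos: [563.2, 116.2, 74.9]
ee_rot: [179.9, 0.1, 144.5]
force: [-0.1, 1.0, 4.5]
gripper_width: 53.3
14.825 [563.2 116.2  74.9] [1.7994e+02 7.0000e-02 1.4448e+02] [ 10.5  25.2 100.8  -0.   53.9 -44. ] [-0.9 -0.   5.1] 53.334227817920635
[-0.09871009  0.11848834 -0.08237011]
```

View pics/w9.png

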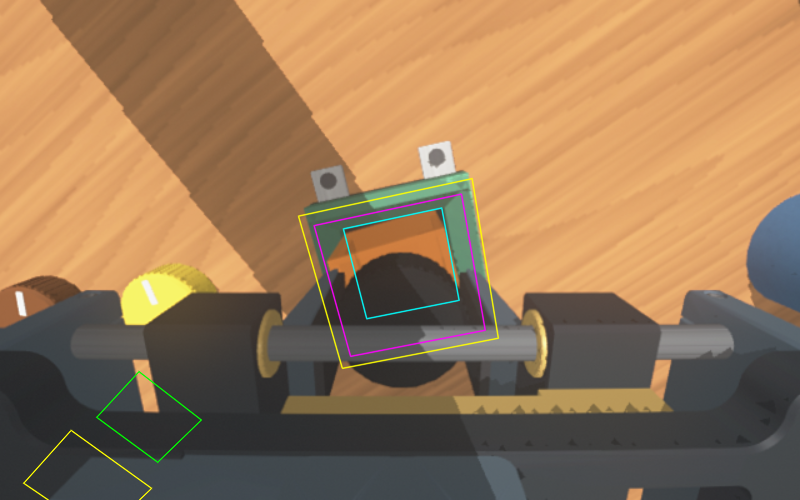

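View pics/scene9r.png

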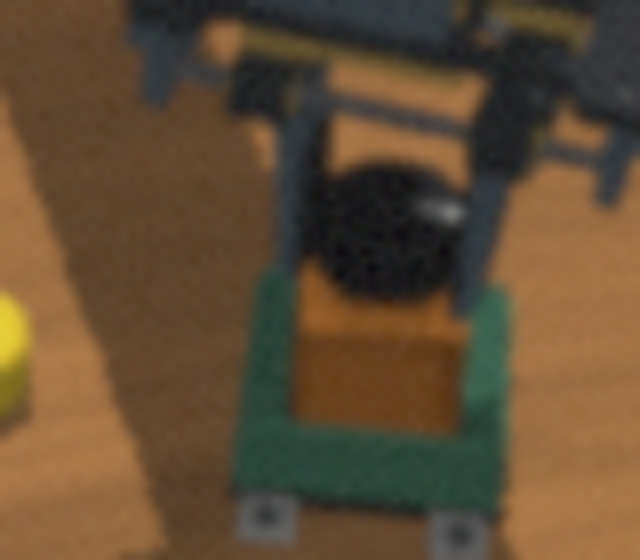

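```bash
python3 - <<'E'
from h import *
f=grab_frame("scene")
u=lambda x,y:[(x+.5)/8-.5+320,(y+.5)/8-.5+150]
b=back(f,[u(418,205),u(466,214),u(396,206)],106); print(b)
d=b[1]-b[0]; print(np.rad2deg(np.arctan2(d[1],d[0])))
d=b[1]-[563,116.3,106]; print(np.rad2deg(np.arctan2(d[1],d[0])))
I=f["frame"][150:190,345:395,::-1]; cv2.imwrite("pics/bar.png",cv2.resize(I,None,fx=14,fy=14,interpolation=cv2.INTER_CUBIC))
E
```

```text
[[569.07054185 122.88912456 106.        ]
 [577.95707355 137.25600819 106.        ]
 [567.60375206 115.31860574 106.        ]]
58.261437372075164
54.48315415823911
```

View pics/bar.png

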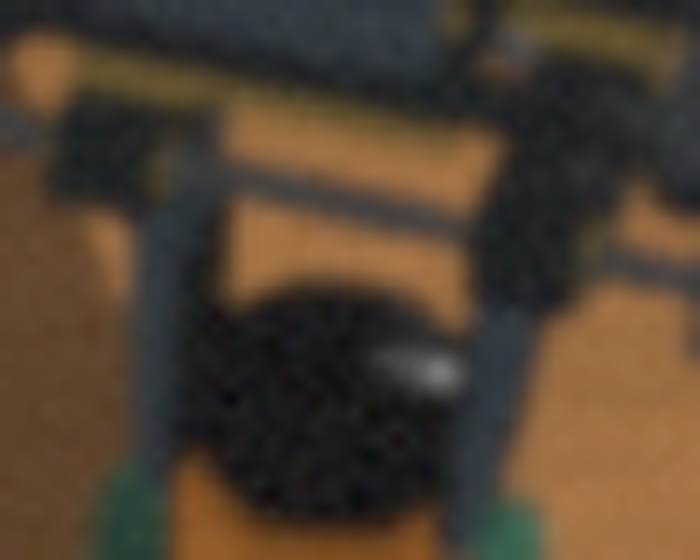

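The bar reads 58°, which matches the full 80° turn, so the cap has not slipped. I'll lift gently while watching the force.

```bash
python3 -m creep '[[1,0,0,-1,0,0,0],[1,0,0,-1,0,0,0],[1,0,0,-1,0,0,0],[1,0,0,0,0,0,0]]'; python3 -m creep '[[1,0,0,-1,0,0,0],[1,0,0,-1,0,0,0],[1,0,0,0,0,0,0]]'; python3 -c "
from h import *
f=grab_frame('scene'); x,y=320,150
cv2.imwrite('pics/scene10r.png',cv2.resize(f['frame'][y:y+70,x:x+80,::-1],None,fx=8,fy=8,interpolation=cv2.INTER_CUBIC))"
```

```text
time_s: 15.42
ee_pos: [562.7, 116.3, 77.3]
ee_rot: [180.0, -0.0, 144.6]
force: [1.5, 1.4, -1.3]
gripper_width: 53.2
time_s: 15.8
ee_pos: [562.7, 116.3, 79.5]
ee_rot: [180.0, 0.0, 144.6]
force: [1.5, 0.7, 0.3]
gripper_width: 53.1
```

View pics/scene10r.png

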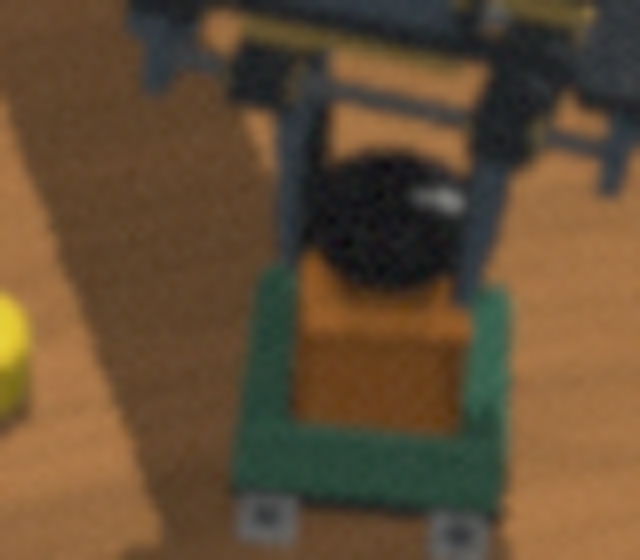

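Lifting shows only about 0–1 N, not the jar's 4.5 N, and the jar stays put, so the cap is free. I'll raise it on to about 40 mm.

```bash
python3 -m creep '[[1,0,0,-3,0,0,0],[1,0,0,-5,0,0,0],[1,0,0,-7,0,0,0],[1,0,0,-7,0,0,0],[1,0,0,-7,0,0,0]]'; python3 -m creep '[[1,0,0,-4,0,0,0],[1,0,0,-2,0,0,0],[1,0,0,0,0,0,0],[1,0,0,0,0,0,0],[1,0,0,0,0,0,0]]'; python3 see.py w11; python3 -c "
from h import *
f=grab_frame('scene'); x,y=320,145
cv2.imwrite('pics/scene11r.png',cv2.resize(f['frame'][y:y+70,x:x+80,::-1],None,fx=8,fy=8,interpolation=cv2.INTER_CUBIC))
f=grab_frame('top'); cv2.imwrite('pics/top11.png',f['frame'][:,:,::-1])
print(state())"
```

```text
time_s: 16.48
ee_pos: [562.3, 116.2, 108.9]
ee_rot: [-180.0, -0.0, 144.6]
force: [-0.2, 0.2, -0.0]
gripper_width: 53.3
time_s: 17.1
ee_pos: [562.4, 116.2, 114.1]
ee_rot: [-180.0, -0.0, 144.6]
force: [0.4, 1.1, -0.3]
gripper_width: 53.3
17.15 [562.5 116.2 114.1] [-1.7999e+02 -2.0000e-02  1.4462e+02] [ 10.5  22.8  98.1   0.   59.1 -44.1] [ 1.2  0.4 -0.4] 53.33085228161041
{'time_s': 17.25, 'qpos': array([ 1.05185520e+01,  2.28217602e+01,  9.80949001e+01,  3.22610091e-03,
        5.90953088e+01, -4.41013866e+01]), 'qvel': array([-0.055309  , -0.02346168, -0.09531895,  0.12084994, -0.03214494,
       -0.08585456]), 'effort': array([-3.41321957e-04, -4.30471265e+01, -2.06989485e+01,  2.64653703e-02,
        8.21850565e-02, -8.03605008e-05]), 'ee_pos': array([562.51955467, 116.15828973, 114.23927511]), 'ee_rot': array([-1.79993331e+02, -1.03172771e-02,  1.44618281e+02]), 'force': array([-0.40971578, -0.44873529, -1.23022614]), 'torque': array([-0.03455456,  0.01628706, -0.00780852]), 'gripper_width': 53.09348271127431}
```

View pics/scene11r.png

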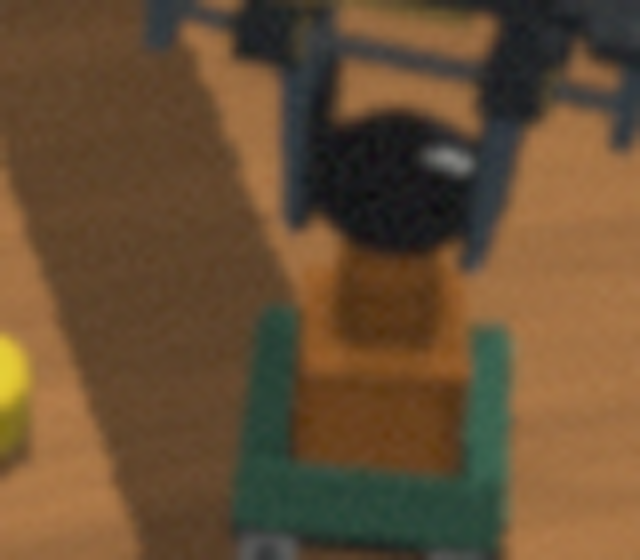

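View pics/w11.png

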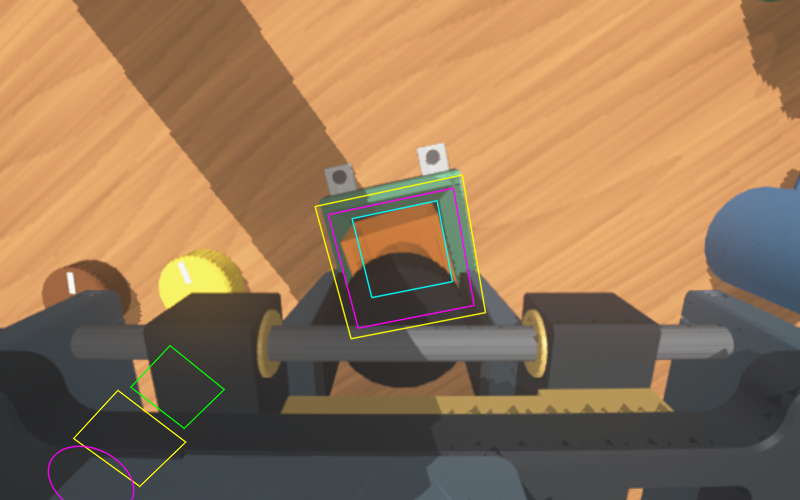

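View pics/top11.png

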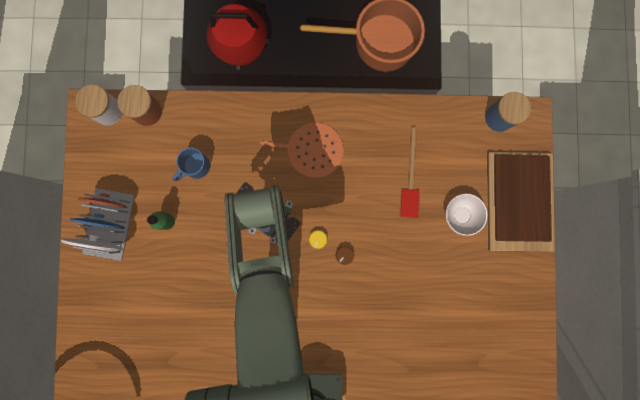

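The jar is seated with its neck bare. The cap is level in the fingers, its centre about 31 mm above the rim, and everything else is where it was. Handing in.

```bash
python3 -c "
from workcell import *
print(job_done())"
```

```text
the job is handed in; nothing more can be done
None
```

I seated the closed amber jar in the green brace, unscrewed the black cap and lifted it off. The job was handed in at about 17 s of robot time with the cap still held over the open mouth; no verdict was reported.

- **Seating:** I carried the jar by its cap and turned it 34° to line up with the pocket. It went down with no side load, and floor contact came at TCP z = 75.0 mm, the height expected for a fully seated jar.
- **Unscrewing:** I turned the gripper 80° anticlockwise. Torque peaked near 0.34 N m, then fell to 0.08. The white bar on the cap read 58° against an expected 57.7°, so the cap did not slip. I estimate the thread at about 1.2–1.3 rad after allowing for pocket play and lag; I had no direct reading of it.
- **Lifting:** The force while lifting stayed within about 1.5 N of zero vertically, against about 4.5–5 N when the jar hung from the cap, so the jar did not come with it.
- **Last checks:** The fingers were holding the cap at 53 mm opening with a 60 N grip set. Its centre is about 31 mm above the rim, or 19 mm at its lower edge, and the tool is vertical. The jar looked upright and seated, and the other things looked unmoved in the top view.
- **Disagreements:** The top and wrist cameras differed by about 2 mm on absolute positions but agreed on the distance from jar to brace. The scene camera overlay sat about 2 px off.

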